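# Close the crimp press lever through its guard window and arm it

### The job

Set up the crimp press that has the red lever: reach down through the window in its yellow guard and press the red lever all the way down to its stop, without touching the guard. Then press the green button on the box between the presses fully down and let it come back up. Do not touch the guards, leave the blue lever as it is, do not press the button before the red lever is down, and do not pick up or shift anything else on the table.

Things in the scene. Friction and masses are not known exactly. Their poses are not given: they have to be found in the camera images.
- red_press: crimp applicator fixed to the table, 150 mm (its x) by 140 mm (its y), 130 mm tall with its guard, with the red lever. The one to work on. Origin at the centre of its underside; at yaw 0 its front faces the robot (-x); it may be turned up to 0.3 rad. It stands to the robot's left or right, changing places with the other press.
- red_guard: yellow guard hood over the red press: four posts, front bars, clear side panels, grey rear plate, and a level roof frame 6 mm thick with its top 130 mm above the table. The open window in the roof is 110 mm along the press's x and 100 mm along its y, centred over the press. Origin and axes as the press
- red_window (a point): centre of that roof window, level with the frame's top (130 mm up)
- red_lever (a joint): angle of the red lever, rad: it starts raised (0 to 0.1) and grows as its free end is pressed down, to 0.4 at its hard stop (fully home). A 70 mm arm under the window, hinged at the rear (press x +55 mm, 98 mm above the table), the free end towards the robot. Stiff hinge: about 3 to 4 N at the pad moves it and it stays where it is left, no spring
- red_pad (a point): centre of the top of the red pad (30 x 30 mm, 10 mm thick) at the lever's free end, about 14 mm to the front of the window's centre. It is about 118 mm above the table when fully raised (12 mm below the guard's top) and about 90 mm when fully home; it moves with the lever
- blue_press: crimp applicator fixed to the table, 150 mm (its x) by 140 mm (its y), 130 mm tall with its guard, with the blue lever. Not part of the job. Origin at the centre of its underside; at yaw 0 its front faces the robot (-x); it may be turned up to 0.3 rad. It stands to the robot's left or right, changing places with the other press.
- blue_guard: yellow guard hood over the blue press: four posts, front bars, clear side panels, grey rear plate, and a level roof frame 6 mm thick with its top 130 mm above the table. The open window in the roof is 110 mm along the press's x and 100 mm along its y, centred over the press. Origin and axes as the press
- blue_window (a point): centre of that roof window, level with the frame's top (130 mm up)
- blue_lever (a joint): angle of the blue lever, rad: it starts raised (0 to 0.1) and grows as its free end is pressed down, to 0.4 at its hard stop (fully home). A 70 mm arm under the window, hinged at the rear (press x +55 mm, 98 mm above the table), the free end towards the robot. Stiff hinge: about 3 to 4 N at the pad moves it and it stays where it is left, no spring
- blue_pad (a point): centre of the top of the blue pad (30 x 30 mm, 10 mm thick) at the lever's free end, about 14 mm to the front of the window's centre. It is about 118 mm above the table when fully raised (12 mm below the guard's top) and about 90 mm when fully home; it moves with the lever
- station: grey push-button box with a yellow front panel, 70 x 70 x 100 mm tall, fixed to the table between the two presses; origin at the centre of its underside
- green_button (a joint): travel of the green button, m: 0 up, grows to 0.006 fully down; spring return, about 5 N fully down, pressed vertically downwards
- green_button_top (a point): centre of the top of the green round button (32 mm across) on the push-button box, 122 mm above the table when up (4 mm or more proud of its black collar even when down); it moves with the button
- spool: copper-coloured spool, 60 mm across, 42 mm tall, standing in front of the presses; origin at the centre of its underside; loose, to be left alone
- tape: blue roll of tape lying flat, 90 mm across, 25 mm tall; origin at the centre of its underside; loose, to be left alone
- screwdriver: screwdriver with a red handle, about 200 mm long, lying flat on the table; loose, to be left alone
- bottle: blue drinking bottle with an orange cap, 66 mm across, 190 mm tall, standing beyond the presses; origin at the centre of its underside; loose, to be left alone
- mug: white mug, 80 mm across, 90 mm tall; origin at the centre of its underside; loose, to be left alone
- housing: white plastic connector housing, 50 x 30 x 22 mm, lying on the table; origin at the centre of its underside; loose, to be left alone

How it is judged:
By the outcome, as a careful person would: the job done as asked, in the order asked, and still so for the second after the job is handed in, with the robot touching nothing.
It also fails if it takes over 45 s, if anything falls off the work surface, if the arm or the gripper's body presses on something with over 40 N, if the wrist force passes 120 N, or if a joint passes its speed limit or range.

### The arm

A 7-joint arm with a two-finger parallel gripper is mounted at the origin on the work surface. World frame = base frame: x ahead of the robot, y to its left, z up, the work surface at z = 0. Lengths are in m, angles in rad, forces in N, time in s.
With the tool pointing down it reaches from about 0.4 to 0.85 m from the base axis. Payload 10.4 kg.
Tool frame: the origin (TCP) lies at the very end of the fingers, on their centre line; the grasp point (between the pads) lies 19 mm behind it; z points along the fingers, y is the line along which they close (so a half turn about z gives the same grasp; the last joint's range is limited). The gripper opens to 87 mm and grips with 3 to 60 N. Pads are 19 mm wide; open, the fingers measure 117 mm over their backs; the gripper's body (75 mm by 190 mm) begins 51 mm behind the grasp point.
Start: joints at [-1.311, 0.332, -0.065, 1.46, 0.022, 1.35, -0.088], TCP at [0.174, 0.6, 0.188] pointing down, gripper open.
Joint ranges: [-2.6, 2.6], [-0.5, 2.12], [-1.47, 1.34], [0.16, 2.42], [-1.27, 4.41], [0.06, 2.06], [-2.6, 2.6]. Speed limits (rad/s): [2.22, 2.22, 2.79, 2.79, 3.14, 3.14, 3.14].

### API

Orientations are given as a unit quaternion [x, y, z, w].
In Python, from bench import * gives the robot as it stands.
- The arm moves only by the tool step_arm, never from a script. Its arguments are lists of equal length, an entry for each row: "delta_pos": the shift along the world's x, y, z in units of 25 mm (1.0 is 25 mm), a list of three; "turn": the turn about the world's z in units of 0.12 rad (1.0 is 0.12 rad). In form: {"delta_pos": [[tx, ty, tz], ...], "turn": [turn, ...]}. A call has 1 to 12 rows; each row shifts and turns the commanded pose from where the row before left it; what a row does not reach is not made up. A row lasts 1/10 s, in which the tool goes at most 50 mm and 8.59 degrees, less where a joint would pass 70% of its speed; a pose out of reach is approached as far as the arm can. A call with a number of a shift or a turn outside -1 to 1 is refused whole. A call with a gripper value outside its range is refused whole. "grip" is the closure, from 0 (fully open) to 1 (shut), set as the call begins (left out, the last holds). The fingers move at their own pace and stop on an object; "newtons" is the grip in N (left out, the last holds). Time passes only in rows, so rows that do not move let the fingers close. It gives the time, the measured TCP pose, the force, the opening and the grip force at its end, in the units of the state.
- read_state(): the state, without advancing time (a new reading comes with each control period).
- camera(name): name is "scene" or "top" or "wrist"; returns a dict with "image" (384x512x3 uint8, red, green, blue), "z_map" (384x512 float32, m along the optical axis (not along the pixel's ray), 0 where there is no reading), "mtx" (3x3 intrinsics, pixels), "dist" ([k1, k2, p1, p2, k3] as OpenCV has them; the pictures are not rectified), "view" (4x4, takes a point from world to camera coordinates). Camera axes: x right, y up, looking along -z (the intrinsics and any distortion apply to the point x, -y, -z); pixel columns grow to the right and rows downward; lengths in m; the calibration is good to about 2 mm. A picture is of the moment at which its call begins.
- close_job(): hands the job in; it is judged then, once.
The state is a dict: "time": time; "joint_positions": joint angles; "joint_vel": joint speeds; "joint_torque": joint torques, N m; "ee_pos": TCP position; "eef_rot": TCP orientation; "ft_force": force on the tool from outside, world axes, zero at the start; "torque": the same for the moment, N m; "width": finger opening in m; "grip_force": force on a finger pad.
Only numpy, scipy, OpenCV 4.12 (cv2) and the standard library are available. Lean on these libraries where they do the work, as an engineer would, in place of code of your own. Each camera call takes 0.05 s, during which the arm holds its last target. There are 200 camera calls.

## Working session

There is one attempt and no reset: what is moved stays moved. The work goes in short steps, Python scripts to look and compute and a tool call to move; the robot and the scene stay as the last step left them, time stands still between calls to the robot, and variables do not carry over. Pictures are saved under pics/ and viewed, at most 10 in all, crops included, and the job is handed in when it is done.

Besides the shell and the picture viewer there is one more tool, called after "Request:" in YAML: its name, and indented under it one key for each argument. step_arm: Moves the arm, as the interface text tells. Shifts and turns lie within -1 to 1; 1 stands for 25 mm of shift or 0.12 rad of turn. Its arguments: {"type":"object","properties":{"delta_pos":{"type":"array"},"turn":{"type":"array"},"grip":{"type":"number"},"newtons":{"type":"number"}},"required":["delta_pos","turn"]}

```bash
mkdir -p pics
cat > h.py <<'E'
from bench import *
import numpy as np, cv2
def snap(n,f):
    c=camera(n); cv2.imwrite('pics/'+f+'.png',c['image'][:,:,::-1]); np.savez('pics/'+f+'.npz',**c); return c
def cloud(c):
    z=c['z_map']; H,W=z.shape
    u,v=np.meshgrid(np.arange(W),np.arange(H))
    p=cv2.undistortPoints(np.stack([u,v],-1).reshape(-1,1,2).astype(float),c['mtx'],np.array(c['dist'])).reshape(H,W,2)
    P=np.stack([p[...,0]*z,-p[...,1]*z,-z,np.ones_like(z)],-1)
    w=P@np.linalg.inv(c['view']).T
    w[z==0]=np.nan
    return w[...,:3]
E
python3 - <<'E'
from h import *
s=read_state();print(s['time'],s['ee_pos'],s['eef_rot'],s['width'],s['ft_force'])
a=snap('top','top0');b=snap('scene','scene0')
im=np.hstack([a['image'],b['image']]);print(a['view'])
E
```

```text
0.0 [0.17430971 0.5997463  0.18686452] [ 1.40925330e-01  9.90019975e-01 -7.04778506e-04 -5.66784566e-05] 0.08700527155311913 [ 0.52480465  0.78244591 -0.24799628]
[[-0.02017371 -0.99962665  0.01842752  0.00634771]
 [ 0.99257598 -0.01781349  0.12031462 -0.60930412]
 [-0.11994144  0.0207179   0.99256477 -1.15694229]
 [ 0.          0.          0.          1.        ]]
```

View pics/top0.png

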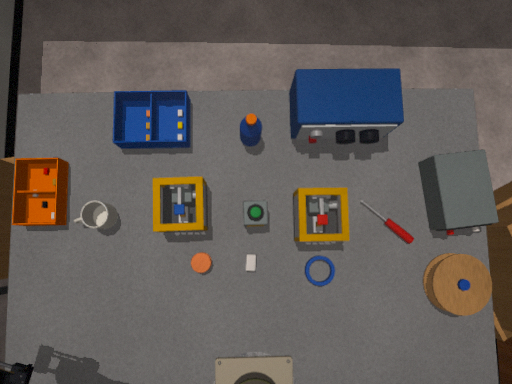

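View pics/scene0.png

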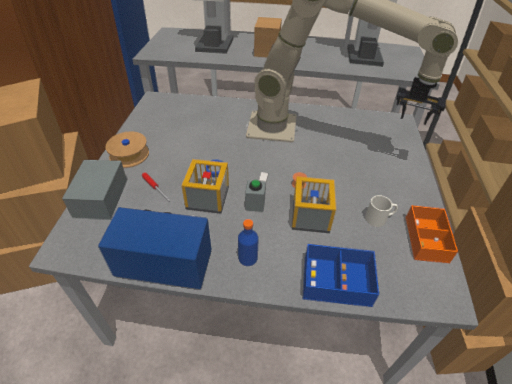

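The top view shows the red press on the right around (322,215) with its red pad at (322,220). The green button is at (256,212) and the blue press at (180,206). Next I'll measure their positions.

Run:
```python
from h import *
c=dict(np.load('pics/top0.npz'));w=cloud(c);hsv=cv2.cvtColor(c['image'],cv2.COLOR_RGB2HSV)
h,s,v=[hsv[...,i].astype(int) for i in range(3)]
def box(u0,u1,v0,v1):
    m=np.zeros(h.shape,bool);m[v0:v1,u0:u1]=1;return m
B=box(285,360,178,250)
y=B&(h>18)&(h<35)&(s>150)&(abs(w[...,2]-.13)<.008)
p=w[y];print('roof',len(p),np.median(p[:,2]))
r=cv2.minAreaRect(p[:,:2].astype(np.float32));print(r, cv2.boxPoints(r))
r=B&((h<6)|(h>174))&(s>150)&(v>90);p=w[r];print('pad',len(p),np.nanmean(p,0),np.nanmin(p,0),np.nanmax(p,0))
g=box(240,275,195,232)&(h>45)&(h<85)&(s>110);p=w[g];p=p[p[:,2]>.11];print('btn',len(p),np.mean(p,0),p.min(0),p.max(0))
for n,b in dict(bottle=box(238,264,110,148),blue=box(150,210,172,236),cab=box(288,404,66,142)).items():
    p=w[b];p=p[p[:,2]>.05];print(n,np.nanmin(p,0),np.nanmax(p,0))
```

```text
roof 1246 0.12964274536253295
((0.533021092414856, -0.201921746134758), (0.1407042145729065, 0.14705027639865875), 89.1019287109375) [[ 0.4584023  -0.2711128 ]
 [ 0.60543454 -0.27341762]
 [ 0.6076399  -0.1327307 ]
 [ 0.46060765 -0.13042587]]
pad 103 [ 0.51867801 -0.20245876  0.11003557] [ 0.50505636 -0.23258066  0.01290013] [ 0.53360838 -0.18761937  0.11988001]
btn 100 [ 0.54272729 -0.01073937  0.12110973] [ 0.5278633  -0.02470843  0.11138926] [0.55988361 0.00381066 0.12541674]
bottle [ 0.75843685 -0.03476898  0.05023313] [0.8161868  0.02881417 0.1943143 ]
blue [0.49528412 0.13413029 0.05012095] [0.64440692 0.27591798 0.13638813]
cab [ 0.74275347 -0.42953045  0.0500615 ] [ 0.94213062 -0.13000558  0.18668205]
```

Request:
step_arm:
  delta_pos:
    - [0.8,-0.8,0.6]
    - [1,-1,0.6]
    - [1,-1,0.6]
    - [1,-1,0.6]
    - [1,-1,0]
    - [1,-1,0]
    - [1,-1,0]
    - [1,-1,0]
    - [1,-1,0]
    - [1,-1,0]
    - [1,-1,0]
    - [1,-1,0]
  turn: [0.3,0.3,0.3,0.3,0.3,0.3,0.3,0.2,0,0,0,0]
  grip: 1

```text
time: 1.3
ee_pos: [0.4701, 0.3039, 0.2474]
eef_rot: [0.003, 1.0, -0.0, -0.0]
ft_force: [1.0, 0.4, 0.2]
width: 0.003
grip_force: 0.0
```

Request:
step_arm:
  delta_pos:
    - [1,-1,0]
    - [1,-1,0]
    - [0,-1,0]
    - [0,-1,0]
    - [0,-1,0]
    - [0,-1,0]
    - [0,-1,0]
    - [0,-1,0]
    - [0,-1,0]
    - [0,-1,0]
    - [0,-1,0]
    - [0,-1,0]
  turn: [0,0,0,0,0,0,0,0,0,0,0,0]

```text
time: 2.5
ee_pos: [0.5191, 0.0042, 0.2474]
eef_rot: [0.003, 1.0, 0.0, -0.0]
ft_force: [-0.3, -0.3, 0.6]
width: -0.0
grip_force: 0.0
```

Request:
step_arm:
  delta_pos:
    - [0,-1,0]
    - [0,-1,0]
    - [0,-1,0]
    - [0,-1,0]
    - [0,-1,0]
    - [0,-0.8,0]
    - [0,0,0]
    - [0,0,0]
  turn: [0,0,0,0,0,0,0,0]

```text
time: 3.3
ee_pos: [0.5192, -0.1396, 0.2474]
eef_rot: [0.004, 1.0, 0.0, -0.0]
ft_force: [0.4, 0.3, -0.3]
width: 0.0005
grip_force: 0.0
```

Request:
step_arm:
  delta_pos:
    - [0,-1,0]
    - [0,-1,0]
    - [0,-0.5,0]
    - [0,0,0]
  turn: [0,0,0,0]

```text
time: 3.7
ee_pos: [0.5192, -0.203, 0.2475]
eef_rot: [0.004, 1.0, -0.0, -0.0]
ft_force: [-0.2, 0.5, -0.1]
width: 0.0
grip_force: 0.0
```

Run:
```python
from h import *
s=read_state();print(s['ee_pos'])
c=snap('wrist','w1');w=cloud(c);hsv=cv2.cvtColor(c['image'],cv2.COLOR_RGB2HSV)
h,s,v=[hsv[...,i].astype(int) for i in range(3)]
y=(h>18)&(h<35)&(s>130)&(abs(w[...,2]-.13)<.006)
p=w[y];print('roof',len(p),np.median(p,0),p.min(0),p.max(0))
r=((h<6)|(h>174))&(s>150)&(v>80)&(w[...,2]>.08)&(w[...,2]<.125);p=w[r];print('pad',len(p),np.mean(p,0),p.min(0),p.max(0))
g=(h>45)&(h<85)&(s>110)&(w[...,2]>.115);p=w[g]
if len(p):print('btn',len(p),np.mean(p,0),p.min(0),p.max(0))
```

```text
[ 0.51919397 -0.20300601  0.24752126]
roof 6982 [ 0.49933006 -0.20021475  0.12967178] [ 0.45521216 -0.27160531  0.12404345] [ 0.59770495 -0.130928    0.13263748]
pad 640 [ 0.51815465 -0.20100008  0.11337924] [ 0.50183283 -0.21569161  0.08029158] [ 0.75450262 -0.18643632  0.11699005]
btn 640 [ 0.5365267  -0.02697768  0.13920205] [ 0.48170243 -0.28158073  0.11508166] [0.55685586 0.00460426 0.39849236]
```

View pics/w1.png

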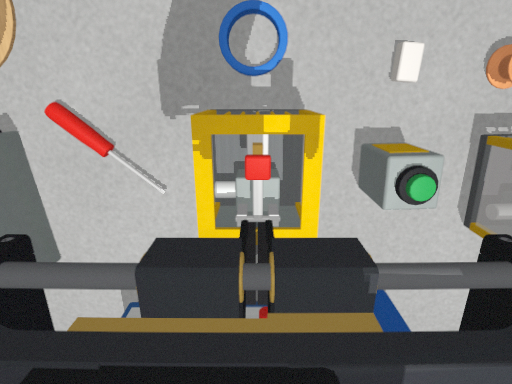

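The wrist view shows the red pad at (258,167), inside the window, and the fingers line up with it. Measured pad position is (0.518, -0.201, 0.115), so I'm going down.

Request:
step_arm:
  delta_pos:
    - [0,0.1,-1]
    - [0,0,-1]
    - [0,0,-1]
    - [0,0,-1]
    - [0,0,-0.8]
    - [0,0,-0.4]
    - [0,0,0]
  turn: [0,0,0,0,0,0,0]

```text
time: 4.45
ee_pos: [0.519, -0.1982, 0.1166]
eef_rot: [0.003, 1.0, 0.0, -0.001]
ft_force: [-0.1, -0.2, 0.2]
width: 0.0006
grip_force: 0.0
```

Request:
step_arm:
  delta_pos:
    - [0,0,-0.2]
    - [0,0,-0.2]
    - [0,0,-0.2]
    - [0,0,-0.2]
    - [0,0,0]
  turn: [0,0,0,0,0]

```text
time: 4.95
ee_pos: [0.519, -0.1997, 0.097]
eef_rot: [0.003, 1.0, 0.0, -0.0]
ft_force: [-0.3, 0.3, 0.3]
width: 0.0002
grip_force: 0.0
```

Request:
step_arm:
  delta_pos:
    - [0,0,-0.1]
    - [0,0,-0.1]
  turn: [0,0]

```text
time: 5.15
ee_pos: [0.5195, -0.1999, 0.0927]
eef_rot: [0.003, 1.0, 0.0, 0.0]
ft_force: [-0.3, -0.7, 0.3]
width: 0.0005
grip_force: 0.0
```

Run:
```python
from h import *
s=read_state();print(s['ee_pos'],s['ft_force'])
c=snap('wrist','w2')
cv2.imwrite('pics/w2c.png',cv2.resize(c['image'][90:260,170:350,::-1],None,fx=3,fy=3))
```

```text
[ 0.51950995 -0.19987596  0.09266719] [-0.27502167 -0.68302965  0.3116047 ]
```

View pics/w2c.png

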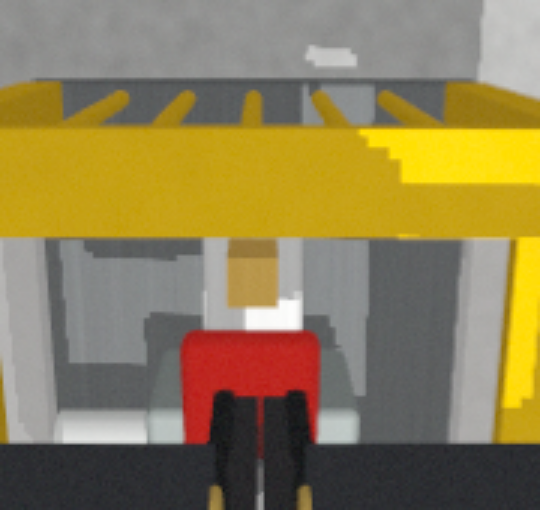

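The fingertips are on the red pad, near (260,400) in the crop, and well clear of the frame. I'll carry on in small steps until the force rises at the stop.

Request:
step_arm:
  delta_pos:
    - [0,0,-0.1]
    - [0,0,-0.1]
  turn: [0,0]

```text
time: 5.4
ee_pos: [0.5195, -0.1998, 0.0876]
eef_rot: [0.003, 1.0, 0.0, 0.0]
ft_force: [0.7, 0.7, -0.5]
width: 0.0002
grip_force: 0.0
```

Request:
step_arm:
  delta_pos:
    - [0,0,-0.05]
    - [0,0,-0.05]
  turn: [0,0]

```text
time: 5.6
ee_pos: [0.5194, -0.1998, 0.085]
eef_rot: [0.003, 1.0, 0.0, -0.0]
ft_force: [1.1, 0.2, -0.8]
width: 0.0007
grip_force: 0.0
```

No contact force at z = 0.085, which I didn't expect. I'll check the pad height by depth before pushing on.

Run:
```python
from h import *
s=read_state();print(s['time'],s['ee_pos'],s['ft_force'],s['joint_torque'])
for f in ['w1','w2',None]:
    c=dict(np.load(f'pics/{f}.npz')) if f else snap('wrist','w3')
    w=cloud(c);hsv=cv2.cvtColor(c['image'],cv2.COLOR_RGB2HSV)
    h,sa,v=[hsv[...,i].astype(int) for i in range(3)]
    r=((h<6)|(h>174))&(sa>150)&(v>80);r[:90]=0;r[260:]=0;r[:,:200]=0;r[:,320:]=0
    p=w[r];print(f,len(p),np.nanmedian(p,0),np.nanpercentile(p,[3,97],axis=0).round(4).tolist())
    vv=np.where(r)[0]
    for row in range(vv.min(),vv.max()+1,6): print(row,np.nanmedian(w[row][r[row]],0).round(4))
cv2.imwrite('pics/w3c.png',cv2.resize(c['image'][90:260,170:350,::-1],None,fx=3,fy=3))
```

```text
5.6 [ 0.51937063 -0.19978954  0.08504264] [ 1.07305598  0.18291431 -0.81486305] [-4.09248343e-02 -4.75821197e+01  6.69152945e+00 -3.51381290e+01
  8.91282689e-02  1.03037765e-01 -1.31395090e-02]
w1 634 [ 0.51573462 -0.20151978  0.11379679] [[0.5026, -0.2151, 0.1108], [0.5306, -0.1868, 0.1161]]
155 [ 0.5021 -0.2032  0.1122]
161 [ 0.5084 -0.201   0.1152]
167 [ 0.5157 -0.201   0.1141]
173 [ 0.523  -0.2011  0.1132]
179 [ 0.5308 -0.2011  0.1108]
w2 1159 [ 0.50797964 -0.20252514  0.11452189] [[0.502, -0.2152, 0.1104], [0.524, -0.1875, 0.129]]
200 [ 0.5018 -0.208   0.1094]
206 [ 0.504  -0.2012  0.1147]
212 [ 0.5078 -0.2009  0.1152]
218 [ 0.5122 -0.201   0.1146]
224 [ 0.5166 -0.2107  0.1138]
230 [ 0.5213 -0.2115  0.1131]
236 [ 0.5262 -0.2126  0.1119]
None 1030 [ 0.50678871 -0.20288977  0.11455163] [[0.502, -0.2152, 0.11], [0.5206, -0.1874, 0.1224]]
205 [ 0.502  -0.2011  0.1098]
211 [ 0.5039 -0.2014  0.1151]
217 [ 0.5078 -0.2014  0.1151]
223 [ 0.512  -0.2103  0.1149]
229 [ 0.5164 -0.2105  0.1138]
235 [ 0.5208 -0.2116  0.1133]
```

View pics/w3c.png

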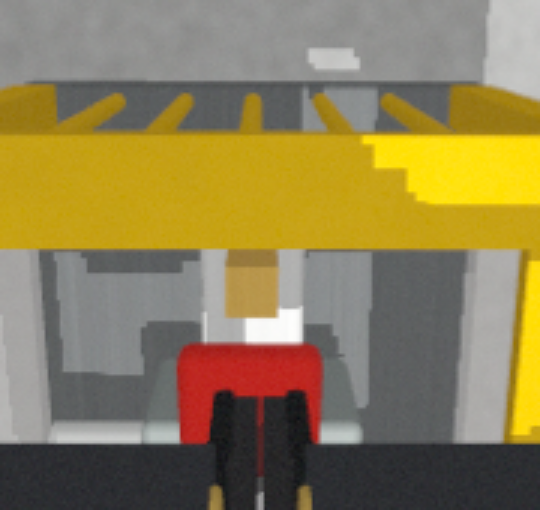

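The pad is still at 0.115 while the TCP reads 0.085, and nothing is touching. I'll measure where the fingertips really are from the depth images.

Run:
```python
from h import *
c=dict(np.load('pics/w3.npz'));w=cloud(c)
for f,rows in (('w1',range(214,300,6)),('w3',range(214,300,6))):
    c=dict(np.load(f'pics/{f}.npz'));w=cloud(c);print(f,np.linalg.inv(c['view'])[:3,3].round(4))
    for row in rows: print(row,[w[row,u].round(3).tolist() for u in (246,257,269)],c['image'][row,246])
c=snap('scene','s3');w=cloud(c)
cv2.imwrite('pics/s3c.png',cv2.resize(c['image'][100:220,150:290,::-1],None,fx=5,fy=5))
c=snap('top','t3')
```

```text
w1 [ 0.4364 -0.2016  0.4444]
214 [[0.577, -0.216, 0.105], [0.578, -0.202, 0.103], [0.578, -0.187, 0.104]] [155 155 154]
220 [[0.508, -0.208, 0.282], [0.587, -0.202, 0.101], [0.507, -0.195, 0.284]] [61 62 61]
226 [[0.507, -0.208, 0.291], [0.509, -0.202, 0.288], [0.507, -0.195, 0.291]] [27 24 26]
232 [[0.508, -0.208, 0.298], [0.509, -0.202, 0.296], [0.508, -0.195, 0.298]] [23 27 24]
238 [[0.508, -0.208, 0.305], [0.509, -0.202, 0.303], [0.508, -0.196, 0.305]] [30 30 34]
244 [[0.509, -0.207, 0.31], [0.511, -0.202, 0.306], [0.507, -0.196, 0.313]] [32 30 36]
250 [[0.509, -0.207, 0.315], [0.514, -0.202, 0.306], [0.508, -0.196, 0.318]] [31 30 31]
256 [[0.509, -0.207, 0.32], [0.509, -0.202, 0.321], [0.507, -0.196, 0.324]] [31 30 28]
262 [[0.51, -0.207, 0.325], [0.509, -0.202, 0.326], [0.489, -0.198, 0.359]] [30 31 33]
268 [[0.486, -0.205, 0.367], [0.486, -0.202, 0.367], [0.486, -0.198, 0.367]] [81 82 84]
274 [[0.486, -0.205, 0.369], [0.487, -0.202, 0.368], [0.487, -0.198, 0.369]] [92 91 93]
280 [[0.488, -0.205, 0.37], [0.489, -0.202, 0.369], [0.489, -0.198, 0.369]] [93 96 98]
286 [[0.491, -0.
[... 900 characters left out ...]
9, -0.204, 0.159], [0.509, -0.199, 0.158], [0.508, -0.193, 0.161]] [34 34 36]
262 [[0.509, -0.204, 0.164], [0.509, -0.199, 0.165], [0.488, -0.195, 0.198]] [40 40 40]
268 [[0.487, -0.202, 0.204], [0.485, -0.199, 0.206], [0.486, -0.195, 0.205]] [92 91 94]
274 [[0.487, -0.202, 0.207], [0.487, -0.199, 0.207], [0.487, -0.195, 0.207]] [ 99 101 101]
280 [[0.489, -0.202, 0.207], [0.488, -0.199, 0.207], [0.489, -0.195, 0.207]] [102 104 107]
286 [[0.49, -0.202, 0.208], [0.49, -0.199, 0.208], [0.491, -0.195, 0.207]] [ 98 100 102]
292 [[0.522, -0.204, 0.169], [0.522, -0.199, 0.168], [0.512, -0.194, 0.182]] [52 54 51]
298 [[0.525, -0.204, 0.169], [0.525, -0.199, 0.169], [0.515, -0.194, 0.182]] [54 51 54]
```

View pics/s3c.png

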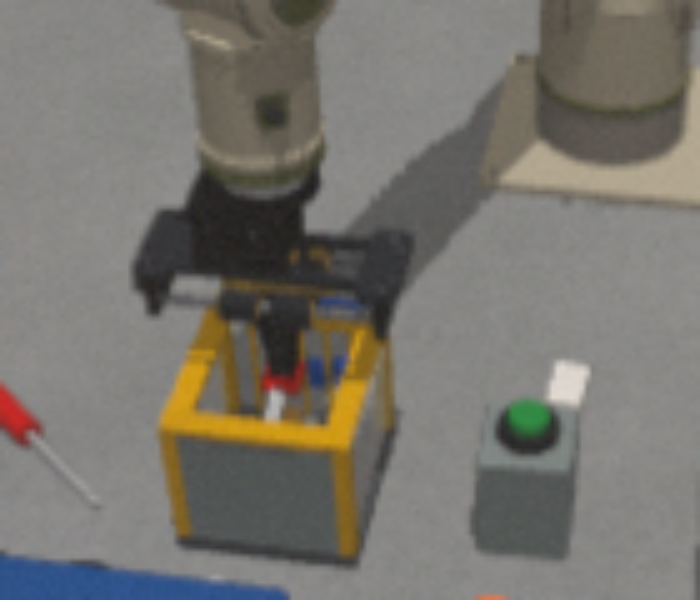

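Depth puts the fingertips about 33 mm above the reported TCP: the tip reads 0.117 when the TCP reads 0.085, and in w1 it was 0.281 against 0.2475. So I'll go by the measured tip. Before descending further I need to check that the rest of the gripper clears the guard roof.

Run:
```python
from h import *
c=dict(np.load('pics/w1.npz'));w=cloud(c)
m=(w[...,2]>.2)
tip=.281
for a in range(-12,12):
    k=m&(w[...,1]+.2015>a*.01)&(w[...,1]+.2015<=a*.01+.01)
    if k.sum(): 
        p=w[k];i=p[:,2].argmin();print(a*10,k.sum(),'low rel tip mm',((np.percentile(p[:,2],1)-tip)*1000).round(1),p[i].round(3), 'x',p[:,0].min().round(3),p[:,0].max().round(3))
# scene camera: dark points near the press in the current pose
c=dict(np.load('pics/s3.npz'));w=cloud(c);d=c['image'].max(2)<60
k=d&(abs(w[...,0]-.53)<.15)&(abs(w[...,1]+.2)<.13)&(w[...,2]>.1)
for a in range(-13,13):
    q=k&(w[...,1]+.2>a*.01)&(w[...,1]+.2<=a*.01+.01)
    if q.sum(): p=w[q];i=p[:,2].argmin();print('scene',a*10,q.sum(),p[i].round(3))
print(c['view'].round(3)[2])
```

```text
-90 681 low rel tip mm 71.5 [ 0.491 -0.282  0.352] x 0.48 0.521
-80 2957 low rel tip mm 71.9 [ 0.51  -0.281  0.352] x 0.48 0.523
-70 1182 low rel tip mm 83.3 [ 0.486 -0.269  0.363] x 0.484 0.494
-60 2839 low rel tip mm 83.9 [ 0.486 -0.253  0.363] x 0.484 0.5
-50 3669 low rel tip mm 84.1 [ 0.486 -0.245  0.363] x 0.484 0.496
-40 4022 low rel tip mm 79.2 [ 0.481 -0.235  0.357] x 0.48 0.497
-30 5589 low rel tip mm 77.5 [ 0.481 -0.23   0.357] x 0.48 0.497
-20 5602 low rel tip mm 77.7 [ 0.481 -0.214  0.357] x 0.48 0.497
-10 5764 low rel tip mm 5.8 [ 0.509 -0.203  0.282] x 0.48 0.529
0 5811 low rel tip mm 6.3 [ 0.509 -0.201  0.281] x 0.48 0.529
10 5550 low rel tip mm 77.7 [ 0.481 -0.19   0.357] x 0.48 0.5
20 5583 low rel tip mm 77.5 [ 0.482 -0.176  0.357] x 0.48 0.5
30 3381 low rel tip mm 80.0 [ 0.482 -0.17   0.357] x 0.481 0.5
40 3109 low rel tip mm 84.1 [ 0.487 -0.156  0.363] x 0.485 0.5
50 2776 low rel tip mm 83.9 [ 0.487 -0.15   0.364] x 0.485 0.501
60 1023 low rel tip mm 83.1 [ 0.487 -0.141  0.363] x 0.485 0.495
70 3258 low rel tip mm 71.6 [ 0.486 -0.122  0.352] x 0.481 0.523
80 118 low rel tip mm 71.4 [ 0.483 -0.116  0.352] x 0.482 0.492
scene -100 4 [ 0.515 -0.291  0.232]
scene -90 50 [ 0.546 -0.283  0.193]
scene -80 37 [ 0.548 -0.277  0.209]
scene -70 24 [ 0.55  -0.267  0.226]
scene -60 16 [ 0.541 -0.251  0.225]
scene -50 50 [ 0.544 -0.247  0.228]
scene -40 53 [ 0.556 -0.232  0.203]
scene -30 67 [ 0.551 -0.222  0.196]
scene -20 67 [ 0.527 -0.211  0.143]
scene -10 76 [ 0.526 -0.209  0.122]
scene 0 90 [ 0.528 -0.197  0.125]
scene 10 93 [ 0.521 -0.188  0.16 ]
scene 20 67 [ 0.555 -0.174  0.195]
scene 30 32 [ 0.556 -0.17   0.202]
scene 40 15 [ 0.54  -0.154  0.223]
scene 50 13 [ 0.543 -0.15   0.226]
scene 60 21 [ 0.553 -0.13   0.222]
scene 70 40 [ 0.554 -0.12   0.197]
scene 80 43 [ 0.557 -0.116  0.195]
scene 90 17 [ 0.557 -0.108  0.229]
[ 0.709  0.087  0.7   -1.778]
```

Two cameras agree that the body's lowest point is 71 mm above the real tip, which matches the spec. So the z reading is about 33 mm low, and clearance is fine. Home should read about 0.057–0.060.

Request:
step_arm:
  delta_pos:
    - [0,0,-0.1]
    - [0,0,-0.1]
    - [0,0,-0.1]
    - [0,0,-0.1]
  turn: [0,0,0,0]

```text
time: 6.15
ee_pos: [0.5192, -0.1999, 0.0751]
eef_rot: [0.003, 1.0, 0.0, -0.0]
ft_force: [-2.4, -0.9, 3.4]
width: 0.0005
grip_force: 1.5
```

Request:
step_arm:
  delta_pos:
    - [0,0,-0.1]
    - [0,0,-0.1]
    - [0,0,-0.1]
    - [0,0,-0.1]
  turn: [0,0,0,0]

```text
time: 6.55
ee_pos: [0.5191, -0.1999, 0.0649]
eef_rot: [0.003, 1.0, 0.0, -0.0]
ft_force: [-3.3, -0.3, 4.3]
width: 0.0005
grip_force: 2.1
```

Request:
step_arm:
  delta_pos:
    - [0,0,-0.1]
    - [0,0,-0.05]
  turn: [0,0]

```text
time: 6.75
ee_pos: [0.5192, -0.1999, 0.0611]
eef_rot: [0.003, 1.0, 0.0, -0.0]
ft_force: [-3.2, -0.1, 3.4]
width: 0.0004
grip_force: 2.0
```

Contact: about 4 N, so the lever is moving. I'll keep going until the stop.

Request:
step_arm:
  delta_pos:
    - [0,0,-0.06]
    - [0,0,-0.04]
  turn: [0,0]

```text
time: 6.95
ee_pos: [0.5193, -0.1999, 0.0588]
eef_rot: [0.003, 1.0, -0.0, -0.0]
ft_force: [-3.1, 0.0, 3.5]
width: 0.0005
grip_force: 1.9
```

Request:
step_arm:
  delta_pos:
    - [0,0,-0.04]
    - [0,0,0]
  turn: [0,0]

```text
time: 7.15
ee_pos: [0.5195, -0.1998, 0.0578]
eef_rot: [0.003, 1.0, -0.0, 0.0]
ft_force: [-1.7, -0.3, 2.0]
width: 0.0005
grip_force: 1.1
```

Request:
step_arm:
  delta_pos:
    - [0,0,-0.04]
    - [0,0,-0.04]
  turn: [0,0]

```text
time: 7.35
ee_pos: [0.5197, -0.1999, 0.0571]
eef_rot: [0.003, 1.0, 0.0, 0.0]
ft_force: [-10.8, 2.9, 22.6]
width: 0.0005
grip_force: 12.0
```

Request:
step_arm:
  delta_pos:
    - [0,0,-0.04]
    - [0,0,-0.02]
  turn: [0,0]

```text
time: 7.55
ee_pos: [0.5198, -0.1999, 0.0567]
eef_rot: [0.004, 1.0, 0.001, 0.001]
ft_force: [-14.5, 4.7, 33.3]
width: 0.0001
grip_force: 17.5
```

That's the hard stop: 33 N at a reading of 0.057, as predicted. I'll rise straight up and check the lever.

Request:
step_arm:
  delta_pos:
    - [0,0,0.3]
    - [0,0,0.8]
    - [0,0,1]
    - [0,0,1]
    - [0,0,1]
    - [0,0,1]
    - [0,0,0.6]
    - [0,0,0]
  turn: [0,0,0,0,0,0,0,0]

```text
time: 8.35
ee_pos: [0.521, -0.1999, 0.199]
eef_rot: [0.003, 1.0, -0.0, 0.002]
ft_force: [-0.8, 0.2, 0.7]
width: 0.0002
grip_force: 0.0
```

Run:
```python
from h import *
s=read_state();print(s['time'],s['ee_pos'],s['ft_force'])
c=snap('wrist','w4');w=cloud(c);hsv=cv2.cvtColor(c['image'],cv2.COLOR_RGB2HSV)
h,sa,v=[hsv[...,i].astype(int) for i in range(3)]
r=((h<6)|(h>174))&(sa>150)&(v>80)&(abs(w[...,0]-.52)<.03)&(abs(w[...,1]+.2)<.03)
vv=np.where(r)[0]
for row in range(vv.min(),vv.max()+1,3): print(row,np.nanmedian(w[row][r[row]],0).round(4))
g=(h>45)&(h<85)&(sa>110)&(abs(w[...,2]-.122)<.006)&(w[...,1]>-.06);p=w[g]
print('btn',len(p),np.median(p,0),p.min(0),p.max(0))
```

```text
8.35 [ 0.52099145 -0.19987964  0.19899315] [-0.84809711  0.18880645  0.69444688]
157 [ 0.5023 -0.2038  0.0851]
160 [ 0.5052 -0.2011  0.087 ]
163 [ 0.5083 -0.2011  0.0879]
166 [ 0.5113 -0.2012  0.0887]
169 [ 0.5145 -0.2012  0.089 ]
172 [ 0.5177 -0.2012  0.0897]
175 [ 0.5208 -0.2012  0.0903]
178 [ 0.5238 -0.2012  0.0914]
181 [ 0.5271 -0.2012  0.0917]
184 [ 0.5307 -0.2013  0.0906]
btn 771 [ 0.53970197 -0.01324847  0.12143277] [ 0.52475733 -0.02721442  0.11607579] [0.55561345 0.00439922 0.12337825]
```

View pics/w4.png

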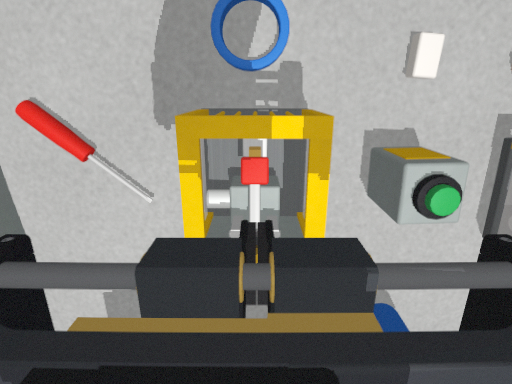

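The red pad at (255,170) is now at 0.0895, so the lever is home. The button at (442,200) measures (0.541, -0.012, 0.1215). I'll go over it now.

Request:
step_arm:
  delta_pos:
    - [0.4,1,0]
    - [0.4,1,0]
    - [0,1,0]
    - [0,1,0]
    - [0,1,0]
    - [0,1,0]
    - [0,1,0]
    - [0,0.5,0]
    - [0,0,0]
    - [0,0,0]
  turn: [0,0,0,0,0,0,0,0,0,0]

```text
time: 9.4
ee_pos: [0.5393, -0.0134, 0.1964]
eef_rot: [0.004, 1.0, -0.0, -0.0]
ft_force: [0.3, -1.1, 0.6]
width: 0.0011
grip_force: 0.0
```

Run:
```python
from h import *
s=read_state();print(s['time'],s['ee_pos'],s['ft_force'])
c=snap('wrist','w5');w=cloud(c);hsv=cv2.cvtColor(c['image'],cv2.COLOR_RGB2HSV)
h,sa,v=[hsv[...,i].astype(int) for i in range(3)]
g=(h>45)&(h<85)&(sa>110)&(abs(w[...,2]-.122)<.006);p=w[g]
print('btn',len(p),np.median(p,0),(p.min(0)+p.max(0))/2,np.ptp(p,axis=0))
```

```text
9.4 [ 0.53925241 -0.01342574  0.19644995] [ 0.30155786 -1.11665796  0.62364055]
btn 807 [ 0.53948895 -0.01031048  0.12149919] [ 0.54063071 -0.01078131  0.1199725 ] [0.03097786 0.03009057 0.00756686]
```

Request:
step_arm:
  delta_pos:
    - [0,0.1,-1]
    - [0,0,-1]
    - [0,0,-1]
    - [0,0,-0.7]
    - [0,0,-0.3]
    - [0,0,0]
  turn: [0,0,0,0,0,0]

```text
time: 10.05
ee_pos: [0.5389, -0.0109, 0.0963]
eef_rot: [0.004, 1.0, -0.0, -0.001]
ft_force: [-0.3, 0.1, 1.4]
width: 0.0006
grip_force: 0.0
```

Request:
step_arm:
  delta_pos:
    - [0,0,-0.1]
    - [0,0,-0.1]
    - [0,0,-0.05]
  turn: [0,0,0]

```text
time: 10.35
ee_pos: [0.5397, -0.0098, 0.0911]
eef_rot: [0.003, 1.0, 0.0, 0.0]
ft_force: [0.9, -0.2, -0.2]
width: 0.0005
grip_force: 0.0
```

Request:
step_arm:
  delta_pos:
    - [0,0,-0.06]
    - [0,0,-0.06]
  turn: [0,0]

```text
time: 10.55
ee_pos: [0.5395, -0.0097, 0.0878]
eef_rot: [0.003, 1.0, 0.0, 0.0]
ft_force: [-0.3, 0.5, -0.2]
width: 0.0006
grip_force: 0.0
```

Request:
step_arm:
  delta_pos:
    - [0,0,-0.06]
    - [0,0,-0.06]
  turn: [0,0]

```text
time: 10.75
ee_pos: [0.5395, -0.0098, 0.0848]
eef_rot: [0.003, 1.0, 0.0, 0.0]
ft_force: [-0.6, 1.0, 3.2]
width: 0.0002
grip_force: 1.5
```

Request:
step_arm:
  delta_pos:
    - [0,0,-0.06]
    - [0,0,-0.04]
  turn: [0,0]

```text
time: 10.95
ee_pos: [0.5396, -0.0097, 0.0823]
eef_rot: [0.003, 1.0, 0.0, 0.0]
ft_force: [-0.4, 1.2, 4.8]
width: 0.0006
grip_force: 2.2
```

Request:
step_arm:
  delta_pos:
    - [0,0,-0.04]
    - [0,0,0]
  turn: [0,0]

```text
time: 11.15
ee_pos: [0.5396, -0.0097, 0.0816]
eef_rot: [0.003, 1.0, 0.0, 0.0]
ft_force: [-2.3, -0.4, 6.7]
width: 0.0003
grip_force: 3.4
```

One more nudge to be sure it reaches its stop.

Request:
step_arm:
  delta_pos:
    - [0,0,-0.04]
    - [0,0,-0.02]
  turn: [0,0]

```text
time: 11.35
ee_pos: [0.5397, -0.0097, 0.0812]
eef_rot: [0.003, 1.0, 0.0, 0.0]
ft_force: [-9.3, -0.1, 23.4]
width: 0.0008
grip_force: 11.9
```

The button has bottomed out at 23 N with z no longer changing. I'll release it and rise.

Request:
step_arm:
  delta_pos:
    - [0,0,0.2]
    - [0,0,0.5]
    - [0,0,1]
    - [0,0,1]
    - [0,0,1]
    - [0,0,1]
    - [0,0,0]
    - [0,0,0]
  turn: [0,0,0,0,0,0,0,0]

```text
time: 12.15
ee_pos: [0.5395, -0.0098, 0.1975]
eef_rot: [0.003, 1.0, 0.0, 0.0]
ft_force: [-0.5, 0.4, 0.2]
width: 0.0005
grip_force: 0.0
```

Run:
```python
from h import *
s=read_state();print(s['time'],s['ee_pos'],s['ft_force'])
c=snap('wrist','w6');w=cloud(c);hsv=cv2.cvtColor(c['image'],cv2.COLOR_RGB2HSV)
h,sa,v=[hsv[...,i].astype(int) for i in range(3)]
g=(h>45)&(h<85)&(sa>110)&(abs(w[...,2]-.12)<.01);print('btn',np.median(w[g],0))
r=((h<6)|(h>174))&(sa>150)&(v>80)&(abs(w[...,0]-.52)<.03)&(abs(w[...,1]+.2)<.03);print('pad',r.sum(),np.median(w[r],0) if r.sum() else '')
```

```text
12.15 [ 0.53948774 -0.00978691  0.19748625] [-0.53157358  0.43923943  0.19558832]
btn [ 0.53905246 -0.01049519  0.12147827]
pad 816 [ 0.5162516  -0.19912281  0.08919931]
```

```bash
python3 -c "
from bench import *
print(close_job())"
```

```text
the job is handed in; nothing more can be done
None
```

The job is handed in: I pressed the red lever down to its stop (pad at about 89 mm), then pressed the green button fully and it came back up (top at about 121 mm). The tool felt no force except on the pad and the button. The reported TCP height was about 33 mm low, so I used the fingertip height measured from the cameras.

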